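# Clamp a printed test block and gauge it

## Task

Set the printed test block fully down into the pocket of the jig with its ringed end towards the robot, away from the lever, and let go of it; then swing the locking lever all the way shut across the block. Then take the plunger gauge out of its stand and hold it upright with its tip on the block inside the ring, pressing gently so that the spring plunger is pushed about half-way in and never hits its inner stop. The job finishes while the robot is still holding the gauge pressed there: do not let go or put it down; leave the other things on the bench alone.

Things in the scene. Friction and masses are not known exactly. Their poses are not given: they have to be found in the camera images.
- block: Loose white printed test block, 90 mm long (its x) by 34 mm wide (its y) by 34 mm high, about 70 g, lying flat on the bench, to be gripped across its width; origin at the centre of its underside, z up. A black ring (inner radius 8 mm, drawn, flat) is on its top near its -x end.
- spot (a point): Centre of the black ring on the block's top face: 25 mm from the block's centre towards its -x end, 34 mm above its underside.
- jig: Inspection jig fixed to the bench: aluminium base plate 130 (x) by 140 (y) by 12 mm; origin at the centre of its underside, z up, its -x side towards the robot. On the plate low dark walls, 14 mm high plus lips flared outwards up to 21 mm above the plate, enclose the pocket. A seated block rests on the plate, top 46 mm above the bench, ringed end at the jig's -x end.
- pocket (a point): Centre of the pocket floor, 12 mm above the jig's origin. The pocket is 93 mm (jig x) by 37 mm (jig y): 1.5 mm to spare on each side of the block. End walls run the full width; the long sides have walls only along the last 16 mm at each end, leaving a 60 mm gap for fingers in the middle of each side.
- lever (a joint): Angle of the flat steel locking lever on the jig; it swings level about a vertical pivot. 0 = open, pointing along the jig's +x; grows clockwise seen from above to its stop at 1.57 = shut, pointing along the jig's -y over the block's plain end. Starts at 0 to 0.3. It stays where it is left (friction 0.06 N m, under 1 N at the knob).
- lever_pivot (a point): Pivot axis of the lever, at jig x = 32 mm, y = 45 mm, at the bar's mid height 52 mm above the bench. The bar is 14 mm wide and 8 mm thick (48 to 56 mm above the bench, 2 mm above a seated block).
- lever_knob (a point): Top centre of the lever's upright round black grip, 16 mm in diameter, standing 40 mm up from the bar (56 to 96 mm above the bench), 100 mm from the pivot axis.
- gauge: Plunger gauge, about 160 g, hanging upright in its stand. Origin at the tip of the unpressed plunger, z up along its axis. Up from the tip: 7 mm thick steel plunger; from 18 mm a nose 18 mm across; at 36 to 40 mm a flange 38 mm across; from 40 to 108 mm a square black body 26 by 26 mm (faces square to its x and y), white dial on top. Grip the body.
- gauge_tip (a point): Tip of the gauge's plunger (moves with the plunger).
- plunger (a joint): How far the plunger is pushed into the gauge: 0 = out, 0.012 m = at its inner stop. Spring: 0.8 N to start moving, plus 0.4 N per mm (about 3.2 N at 6 mm).
- stand: Gauge stand fixed to the bench: dark foot 84 mm across with an upright aluminium tube, 48 mm outside, 26 mm inside, top 48 mm above the bench; origin at the centre of its underside. The gauge's flange rests on the tube, its tip 12 mm above the bench; it lifts straight out. Stand and block are on opposite sides of the jig, either way.
- spray_can: Bystander: red can, 44 mm across, 150 mm high, standing. Origin under its centre.
- mini_spool: Bystander: small spool lying flat, 90 mm across, 38 mm high. Origin under its centre.
- gear: Bystander: grey printed gear, 53 mm across, 14 mm high, beyond the jig. Origin under its centre.
There are look-alikes about, which are no part of the job. There is more than one size of the block; the one meant has the size given above.

How it is judged:
On the way, in this order (a step that is already met when the one before it is completed fails the run):
1. the block lies fully down in the pocket, ringed end towards the robot, let go of (z of block in the frame of jig between 0.009 and 0.0145 m and horizontal distance between block and pocket below 0.004 m and angle between the x axis of block and the x axis of jig, either way round below 0.08 rad and angle between block's own z axis and vertical below 0.06 rad and x of spot in the frame of jig below -0.015 m and contact force between block and the fingers below 0.1 N), for 0.2 s.
2. the lever is swung shut over the seated block (z of block in the frame of jig between 0.009 and 0.0145 m and horizontal distance between block and pocket below 0.004 m and angle between the x axis of block and the x axis of jig, either way round below 0.08 rad and angle between block's own z axis and vertical below 0.06 rad and x of spot in the frame of jig below -0.015 m and value of joint lever above 1.47 rad), for 0.2 s.
3. the gauge is held by the gripper, out of its stand (contact force between gauge and the fingers above 1 N and contact force between gauge and stand below 0.1 N and height (world z) of gauge above 0.03 m), for 0.2 s.
At the end, for the whole second after the job is handed in: Block seated (2.5 mm high, 4 mm aside at most), ring at the jig's -x end; lever beyond 1.47 rad; gripper holds the gauge still, upright within 0.1 rad, clear of jig and stand, tip within 5.5 mm of the ring centre, plunger in 3 to 9 mm, contact 1.2 to 7 N; robot not touching the block (all of step 2 and distance between gauge_tip and spot below 0.0055 m and angle between gauge's own z axis and vertical below 0.1 rad and value of joint plunger between 0.003 and 0.009 m and contact force between gauge and block between 1.2 and 7 N and contact force between gauge and the fingers above 2 N and contact force between gauge and jig below 0.2 N and contact force between gauge and stand below 0.2 N and contact force between block and the arm below 0.2 N and contact force between block and the fingers below 0.2 N and linear speed of gauge below 0.02 m/s); the arm keeps its last pose, push and grip.
It fails at once if the gauge is pushed hard: plunger on its inner stop or more than 15 N on the block (value of joint plunger above 0.0117 m or contact force between gauge and block above 15 N).
It fails at once if a bystander is moved more than 20 mm (distance of any of spray_can, mini_spool, gear from where it was at the start of the episode above 0.02 m).
It also fails if it takes over 64 s, if anything falls off the work surface, if the arm or the gripper's body presses on something with over 40 N, if the wrist force passes 120 N, or if a joint passes its speed limit or range.

## Robot

A 6-joint arm with a two-finger parallel gripper is mounted at the origin on the work surface. World frame = base frame: x ahead of the robot, y to its left, z up, the work surface at z = 0. Lengths are in m, angles in rad, forces in N, time in s.
With the tool pointing down it reaches from about 0.35 to 0.775 m from the base axis. Payload 5.5 kg.
Tool frame: the origin (TCP) lies on the centre line of the jaws, within the pads' length; the fingertips stand 22 mm ahead of it and the grasp point (between the pads) lies 3 mm ahead of it; z points along the fingers, y is the line along which they close (so a half turn about z gives the same grasp; the last joint's range is limited). The gripper opens to 85 mm and grips with 20 to 120 N. Pads are 22 mm wide; open, the fingers measure 114 mm over their backs; the gripper's body (76 mm by 85 mm) begins 54 mm behind the grasp point. The pads swing forward as they close: fully open they stand 13 mm farther back than shut.
Start: joints at [-1.391, 0.313, 0.046, 1.304, 0, 1.431], TCP at [0.181, -0.546, 0.253] pointing down, gripper open.
Joint ranges: [-2.76, 2.76], [-0.86, 1.69], [-1.03, 1.26], [-2.2, 2.34], [-1.47, 1.5], [-3.14, 3.14]. Speed limits (rad/s): [2.57, 2.57, 3.14, 3.14, 3.14, 3.14].

## Interface

Orientations are given as a rotation vector (axis times angle).
In Python, from rig import get_obs, eyes, order gives the robot as it stands.
- The arm moves only by the tool move_arm, never from a script. Its argument "moves" is a list of rows, each a list of 3 entries, a list of its own where there are three numbers: the shift along the tool's x, y, z in units of 200 mm (1.0 is 200 mm), then the turn, a rotation vector about the tool's x, y, z in units of 30 degrees (1.0 is 30 degrees), then the closure in counts, from 0 (fully open) to 255 (shut). In form: [[[dx, dy, dz], [wx, wy, wz], claw], ...]. A call has 1 to 10 rows; each row is the pose to reach, as a shift and turn from the pose commanded when the call began, along the tool's axes at that moment; what a row does not reach only later rows make up. A row lasts 1/12 s, in which the tool goes at most 41.7 mm and 7.16 degrees, less where a joint would pass 70% of its speed; a pose out of reach is approached as far as the arm can. A call with a number of a shift or a turn outside -1 to 1 is refused whole. A call with a gripper value outside its range is refused whole. The fingers move at their own pace and stop on an object; the grip force is fixed at half the most. Time passes only in rows, so rows that repeat a pose let the fingers close. It gives the time, the measured TCP pose, the force, the opening and the grip force at its end, in the units of the state.
- get_obs(): the state, without advancing time (a new reading comes with each control period).
- eyes.snapshot(name): name is "side" or "top"; returns a dict with "color" (384x512x3 uint8, red, green, blue), "K" (3x3 intrinsics, pixels), "cam_to_world" (4x4, takes a point from camera to world coordinates). Camera axes: x right, y up, looking along -z (the intrinsics and any distortion apply to the point x, -y, -z); pixel columns grow to the right and rows downward; lengths in m; the calibration is good to about 2 mm. A picture is of the moment at which its call begins. There is no depth.
- order.finish_job(): hands the job in; it is judged then, once.
The state is a dict: "clock": time; "joint_pos": joint angles; "qvel": joint speeds; "effort": joint torques, N m; "tool_pos": TCP position; "tcp_rot": TCP orientation; "wrist_force": force on the tool from outside, world axes, zero at the start; "wrist_torque": the same for the moment, N m; "gripper_width": finger opening in m; "grip_force": force on a finger pad.
Only numpy, scipy, OpenCV 4.12 (cv2) and the standard library are available. Lean on these libraries where they do the work, as an engineer would, in place of code of your own. Each camera call takes 0.05 s, during which the arm holds its last target. There are 200 camera calls.

## Working session

There is one attempt and no reset: what is moved stays moved. The work goes in short steps, Python scripts to look and compute and a tool call to move; the robot and the scene stay as the last step left them, time stands still between calls to the robot, and variables do not carry over. Pictures are saved under pics/ and viewed, at most 11 in all, crops included, and the job is handed in when it is done.

Besides the shell and the picture viewer there is one more tool, called after "Emit:" by a JSON object that holds its "api" and its "payload", one argument or row to a line. move_arm: Moves the arm, as the interface text tells. Shifts and turns lie within -1 to 1; 1 stands for 200 mm of shift or 30 degrees of turn. Its arguments: {"type":"object","properties":{"moves":{"type":"array","items":{"type":"array"}}},"required":["moves"]}

```bash
mkdir -p pics; ls
cat > h.py <<'E'
import numpy as np,cv2
from scipy.spatial.transform import Rotation as R
from rig import get_obs,eyes,order
def snap(n):
    s=eyes.snapshot(n); np.savez(f'/tmp/{n}.npz',**{k:s[k] for k in('color','K','cam_to_world')}); return s
def load(n): return dict(np.load(f'/tmp/{n}.npz'))
def px2w(s,u,v,z):
    K=s['K'];T=s['cam_to_world']
    d=T[:3,:3]@np.array([(u-K[0,2])/K[0,0],-(v-K[1,2])/K[1,1],-1]);o=T[:3,3]
    return o+d*(z-o[2])/d[2]
def w2px(s,p):
    K=s['K'];T=s['cam_to_world'];c=T[:3,:3].T@(np.array(p)-T[:3,3])
    return np.array([K[0,2]+K[0,0]*c[0]/-c[2],K[1,2]-K[1,1]*c[1]/-c[2]])
def save(im,f,box=None,k=1):
    if box: im=im[box[1]:box[3],box[0]:box[2]]
    cv2.imwrite('pics/'+f,cv2.resize(im[:,:,::-1],None,fx=k,fy=k,interpolation=cv2.INTER_CUBIC))
def rel(p,yaw=None):
    "shift in tool units to world p, turn about tool z in units for the tool y axis along yaw"
    o=get_obs();r=R.from_rotvec(o['tcp_rot'])
    d=r.inv().apply(np.array(p)-o['tool_pos'])/0.2
    y=r.apply([0,1,0]);cur=np.arctan2(y[1],y[0])
    print('shift',d.round(4),'dist',np.linalg.norm(d)*.2,'tool y yaw',np.degrees(cur).round(2))
    if yaw is not None:
        t=(yaw-cur+np.pi/2)%np.pi-np.pi/2
        print('turn wz',(-np.degrees(t)/30).round(4))
E
python3 - <<'E'
from h import *
a=snap('top');b=snap('side')
save(np.vstack([a['color'],b['color']]),'a.png',k=0.78)
save(a['color'],'top.png',k=1.5)
save(b['color'],'side.png',k=1.5)
for s in(a,b):print(s['K'],s['cam_to_world'].round(3))
o=get_obs()
print(o)
E
```

```text
pics
[[455.61807288   0.         255.77960544]
 [  0.         455.61807288 190.81172081]
 [  0.           0.           1.        ]] [[-6.000e-03  9.810e-01 -1.950e-01  3.810e-01]
 [-1.000e+00 -6.000e-03  0.000e+00 -2.100e-02]
 [-1.000e-03  1.950e-01  9.810e-01  1.174e+00]
 [ 0.000e+00  0.000e+00  0.000e+00  1.000e+00]]
[[391.27602259   0.         257.31744119]
 [  0.         391.27602259 195.85462191]
 [  0.           0.           1.        ]] [[ 0.997  0.029 -0.072  0.509]
 [-0.076  0.512 -0.856 -0.874]
 [ 0.012  0.859  0.512  0.618]
 [ 0.     0.     0.     1.   ]]
{'clock': 0.1, 'joint_pos': array([-1.39062430e+00,  3.13915055e-01,  4.50955511e-02,  1.30359393e+00,
       -8.79469350e-06,  1.43120112e+00]), 'qvel': array([ 0.00141578, -0.00235232,  0.00262679, -0.00133038, -0.00167088,
        0.00025707]), 'effort': array([ 1.83821881e-03, -4.81724989e+01,  2.99244350e+01,  1.27706467e-02,
       -1.70191734e-04,  9.65637469e-06]), 'tool_pos': array([ 0.18066457, -0.54544207,  0.25250505]), 'tcp_rot': array([-3.09992823e+00, -4.99894586e-01,  6.53103115e-05]), 'wrist_force': array([-0.34987478,  0.3761006 , -0.06963063]), 'wrist_torque': array([0.00399327, 0.00786533, 0.02210451]), 'grip_force': 0.0, 'gripper_width': 0.08568944733429558}
```

View pics/top.png

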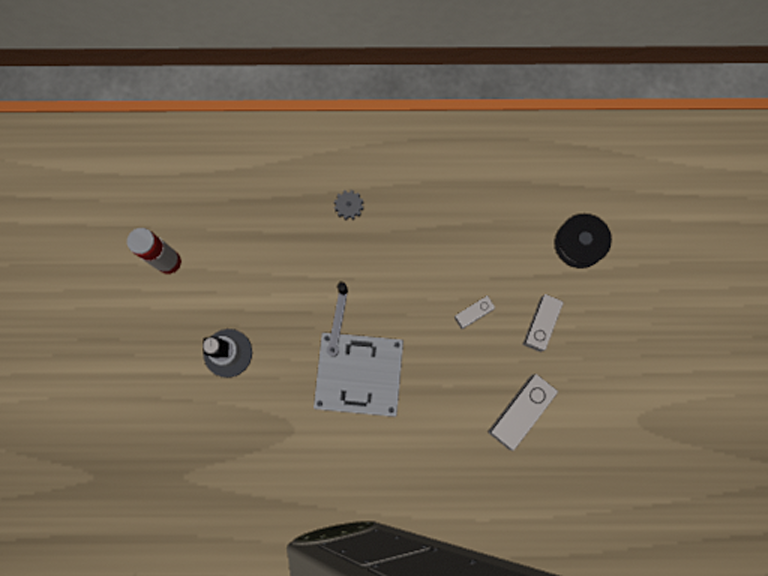

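View pics/side.png

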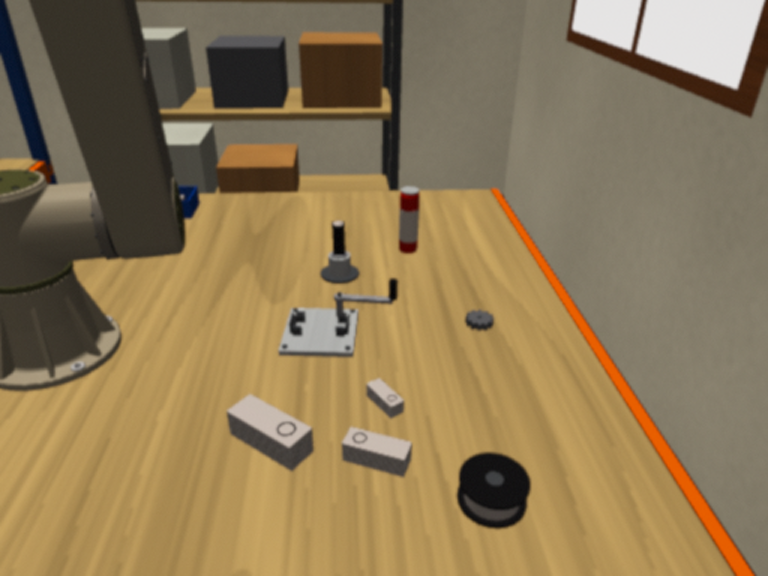

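Top view, enlarged 1.5x. There are three block look-alikes: small (475,312), middle (543,322) and large (524,411). The jig is at (360,375), its lever knob at (342,288), and the gauge and stand at (228,352). Next is a close crop to measure them.

Run:
```python
from h import *
a=load('top')
save(a['color'],'crop.png',(130,180,390,310),3)
for n,u,v in (('small',475,312),('mid',543,322),('big',524,411),('jig',360,375),('stand',228,352)):
    print(n,px2w(a,u/1.5,v/1.5,0.03).round(3))
```

```text
small [ 0.564 -0.176  0.03 ]
mid [ 0.546 -0.29   0.03 ]
big [ 0.398 -0.251  0.03 ]
jig [0.459 0.019 0.03 ]
stand [0.499 0.24  0.03 ]
```

View pics/crop.png

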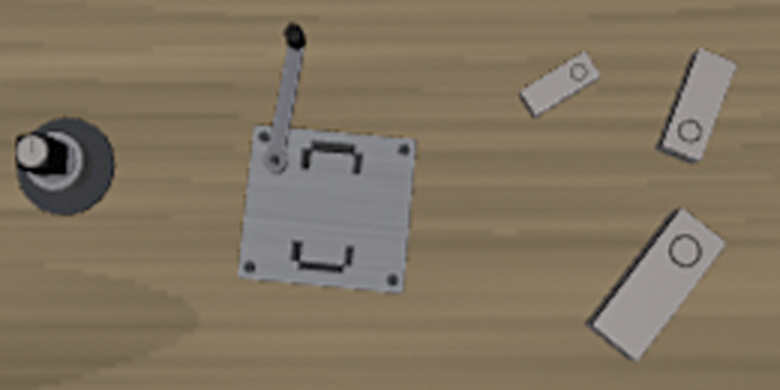

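The crop is at 3x with offset (130,180). It shows the small block's face at (560,84), the middle one at (699,105) and the large one at (656,284). The plate corners are at (254,124), (415,140), (402,293) and (238,276), and the ring on the middle block at (690,131).

Run:
```python
from h import *
a=load('top')
f=lambda u,v,z:px2w(a,130+(u+.5)/3-.5,180+(v+.5)/3-.5,z)
def rect(n,P,z):
    w=np.array([f(u,v,z)[:2] for u,v in P]);c=w.mean(0)
    L=[np.linalg.norm(w[i]-w[i-1]) for i in range(4)]
    x=(w[0]+w[1]-w[2]-w[3]);print(n,c.round(4),'sides',np.round(L,4),'yaw0->',np.degrees(np.arctan2(x[1],x[0])).round(1));return c
rect('mid',[(703,48),(737,65),(697,162),(663,147)],.034)
rect('big',[(681,208),(725,242),(636,360),(593,322)],.045)
rect('small',[(586,51),(600,74),(534,117),(521,95)],.022)
rect('jig',[(254,124),(415,140),(402,293),(238,276)],.012)
print('ring',f(690,131,.034),'bigring',f(685,251,.05))
print('pivot',f(276,159,.06),'knob',f(295,36,.096))
print('foot',f(66,166,.01),'tube',f(53,160,.048),'dial',f(33,152,.128))
print('walls bottom',f(322,257,.026),'top',f(333,156,.026))
```

```text
mid [ 0.5453 -0.2916] sides [0.0921 0.0317 0.0903 0.0305] yaw0-> -24.6
big [ 0.3986 -0.248 ] sides [0.1184 0.0444 0.1208 0.045 ] yaw0-> -39.6
small [ 0.5659 -0.1762] sides [0.0681 0.023  0.0681 0.0217] yaw0-> -56.9
jig [0.4633 0.0228] sides [0.1285 0.1383 0.1288 0.1379] yaw0-> -5.4
ring [ 0.52351296 -0.28198743  0.034     ] bigring [ 0.42357969 -0.26927382  0.05      ]
pivot [0.49951654 0.06283287 0.06      ] knob [0.59459555 0.04566245 0.096     ]
foot [0.50000832 0.24545629 0.01      ] tube [0.50115917 0.24766334 0.048     ] dial [0.49889931 0.24414864 0.128     ]
walls bottom [0.42149856 0.02658216 0.026     ] top [0.50533501 0.01746915 0.026     ]
```

The middle block matches at about 90 x 32 mm; the large one is 120 x 45 and the small one 68 x 22. The plate comes out at 128 x 138, as it should. The jig's yaw is -5.4°, the block's +x yaw is -24.6° and its ring faces the robot. I'll go above the block.

Run:
```python
from h import *
rel([.5453,-.2916,.13],np.radians(65.4))
```

```text
shift [ 2.1296 -0.6308  0.614 ] dist 0.46087121971217626 tool y yaw -71.68
turn wz 1.4307
```

Emit:
{"api": "move_arm", "payload": {
  "moves": [
    [[1, -0.3, 0.1], [0, 0, 0], 0],
    [[1, -0.3, 0.1], [0, 0, 0], 0],
    [[1, -0.3, 0.1], [0, 0, 0], 0],
    [[1, -0.3, 0.1], [0, 0, 0], 0],
    [[1, -0.3, 0.1], [0, 0, 0], 0],
    [[1, -0.3, 0.1], [0, 0, 0], 0]
  ]
}}

```text
clock: 0.6
tool_pos: [0.3561, -0.4212, 0.2322]
tcp_rot: [-3.096, -0.511, -0.002]
wrist_force: [-0.8, -0.7, -0.4]
gripper_width: 0.0852
grip_force: 0.0
```

Emit:
{"api": "move_arm", "payload": {
  "moves": [
    [[1, -0.3, 0.1], [0, 0, 0.7], 0],
    [[1, -0.3, 0.1], [0, 0, 0.7], 0],
    [[1, -0.3, 0.1], [0, 0, 0.7], 0],
    [[1, -0.3, 0.1], [0, 0, 0.7], 0],
    [[1, -0.3, 0.1], [0, 0, 0.7], 0],
    [[1, -0.3, 0.1], [0, 0, 0.7], 0]
  ]
}}

```text
clock: 1.1
tool_pos: [0.5259, -0.3028, 0.2121]
tcp_rot: [-3.139, 0.066, -0.001]
wrist_force: [-0.2, -0.0, -0.8]
gripper_width: 0.0852
grip_force: 0.0
```

Run:
```python
from h import *
print(get_obs()['clock'],get_obs()['tool_pos'],get_obs()['wrist_force'])
rel([.5453,-.2916,.1],np.radians(65.4))
```

```text
1.1 [ 0.52594655 -0.30284289  0.21207355] [-0.18854515 -0.04034981 -0.82694189]
shift [ 0.0941 -0.0592  0.5605] dist 0.11428665076705098 tool y yaw -92.42
turn wz 0.7394
```

Emit:
{"api": "move_arm", "payload": {
  "moves": [
    [[0.094, -0.059, 0.56], [0, 0, 0.74], 0],
    [[0.094, -0.059, 0.56], [0, 0, 0.74], 0],
    [[0.094, -0.059, 0.56], [0, 0, 0.74], 0],
    [[0.094, -0.059, 0.56], [0, 0, 0.74], 0],
    [[0.094, -0.059, 0.56], [0, 0, 0.74], 0],
    [[0.094, -0.059, 0.56], [0, 0, 0.74], 0],
    [[0.094, -0.059, 0.56], [0, 0, 0.74], 0]
  ]
}}

```text
clock: 1.68
tool_pos: [0.5431, -0.297, 0.1041]
tcp_rot: [3.066, -0.674, 0.006]
wrist_force: [0.7, -0.7, -0.2]
gripper_width: 0.0854
grip_force: 0.0
```

Run:
```python
from h import *
b=snap('side')
save(b['color'],'s2.png',(180,180,380,330),4)
rel([.5453,-.2916,.030],np.radians(65.4))
f=lambda x,y,z:(w2px(b,[.5453+x*np.cos(-.429)-y*np.sin(-.429),-.2916+x*np.sin(-.429)+y*np.cos(-.429),z])-[180,180])*4
for x in(-.045,.045):
  for y in(-.017,.017):print(x,y,f(x,y,.034).round())
print('tip', ((w2px(b,get_obs()['tool_pos'])-[180,180])*4).round())
```

```text
shift [-0.0035 -0.0295  0.371 ] dist 0.07443438013637294 tool y yaw -114.83
turn wz -0.0078
-0.045 -0.017 [185. 458.]
-0.045 0.017 [211. 415.]
0.045 -0.017 [351. 506.]
0.045 0.017 [373. 459.]
tip [276. 361.]
```

View pics/s2.png

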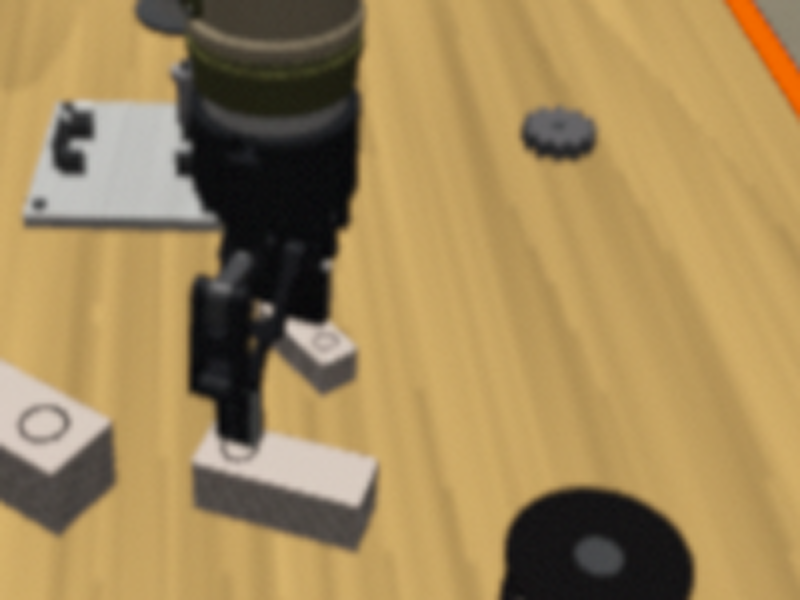

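The close side view at 4x shows the middle block's top corners at (193,463), (363,506) and (378,462), right of my prediction by about 8 px (4 mm). The jig's front-left corner is at (25,218) and its pocket walls sit around (70,140). I'll check whether this is a common camera offset.

Run:
```python
from h import *
b=load('side')
g=lambda u,v,z:px2w(b,180+(u+.5)/4-.5,180+(v+.5)/4-.5,z)[:2].round(4)
print('block corners side',g(193,463,.034),g(363,506,.034),g(378,462,.034),'->centre',(g(193,463,.034)+g(378,462,.034))/2)
print('jig front-left side',g(25,218,.012),'back-left',g(58,102,.012))
a=load('top')
f=lambda u,v,z:px2w(a,130+(u+.5)/3-.5,180+(v+.5)/3-.5,z)[:2].round(4)
print('jig top FL(-x,-y)',f(402,293,.012),'(-x,+y)',f(238,276,.012))
print('gear: side',g(560,130,.014),'top',px2w(a,348/1.5,205/1.5,.014)[:2])
print('ring top',f(690,131,.034))
```

```text
block corners side [ 0.5007 -0.2907] [ 0.5842 -0.3252] [ 0.595  -0.2961] ->centre [ 0.54785 -0.2934 ]
jig front-left side [ 0.3946 -0.0447] back-left [0.4072 0.0956]
jig top FL(-x,-y) [ 0.3919 -0.0397] (-x,+y) [0.4067 0.0975]
gear: side [0.7626 0.035 ] top [0.75978379 0.04093773]
ring top [ 0.5235 -0.282 ]
```

Emit:
{"api": "move_arm", "payload": {
  "moves": [
    [[0.007, 0.002, 0.15], [0, 0, 0], 0],
    [[0.007, 0.002, 0.25], [0, 0, 0], 0],
    [[0.007, 0.002, 0.35], [0, 0, 0], 0],
    [[0.007, 0.002, 0.35], [0, 0, 0], 0],
    [[0.007, 0.002, 0.35], [0, 0, 0], 0],
    [[0.007, 0.002, 0.35], [0, 0, 0], 0]
  ]
}}

```text
clock: 2.23
tool_pos: [0.5442, -0.2973, 0.0335]
tcp_rot: [3.067, -0.676, 0.004]
wrist_force: [0.6, 0.5, 1.0]
gripper_width: 0.0852
grip_force: 0.0
```

Emit:
{"api": "move_arm", "payload": {
  "moves": [
    [[0, 0, 0], [0, 0, 0], 255],
    [[0, 0, 0], [0, 0, 0], 255],
    [[0, 0, 0], [0, 0, 0], 255],
    [[0, 0, 0], [0, 0, 0], 255],
    [[0, 0, 0], [0, 0, 0], 255],
    [[0, 0, 0], [0, 0, 0], 255],
    [[0, 0, 0], [0, 0, 0], 255],
    [[0, 0, 0], [0, 0, 0], 255]
  ]
}}

```text
clock: 2.9
tool_pos: [0.5439, -0.2966, 0.0324]
tcp_rot: [3.067, -0.676, 0.003]
wrist_force: [-0.6, 0.4, 5.4]
gripper_width: 0.0327
grip_force: 62.2
```

Emit:
{"api": "move_arm", "payload": {
  "moves": [
    [[0, 0, -0.15], [0, 0, 0], 255],
    [[0, 0, -0.3], [0, 0, 0], 255],
    [[0, 0, -0.4], [0, 0, 0], 255],
    [[0, 0, -0.4], [0, 0, 0], 255],
    [[0, 0, -0.4], [0, 0, 0], 255],
    [[0, 0, -0.4], [0, 0, 0], 255]
  ]
}}

```text
clock: 3.4
tool_pos: [0.5425, -0.2958, 0.1101]
tcp_rot: [-3.067, 0.677, 0.003]
wrist_force: [-0.3, 0.1, -1.9]
gripper_width: 0.0329
grip_force: 61.3
```

Run:
```python
from h import *
o=get_obs();print(o['tool_pos'],o['wrist_force'],o['joint_pos'][5])
rel([.4639,.0216,.105],np.radians(84.6))
```

```text
[ 0.54248632 -0.29582328  0.11013572] [-0.30211265  0.07563609 -1.85837929] 2.9467899692798913
shift [-1.0241 -1.2746  0.0277] dist 0.32704697526913873 tool y yaw -114.88
turn wz -0.6492
```

Emit:
{"api": "move_arm", "payload": {
  "moves": [
    [[0, 0, 0], [0, 0, -0.65], 255],
    [[-0.1, -0.12, 0], [0, 0, -0.65], 255],
    [[-0.8, -1, 0], [0, 0, -0.65], 255],
    [[-0.8, -1, 0], [0, 0, -0.65], 255],
    [[-0.8, -1, 0], [0, 0, -0.65], 255],
    [[-0.8, -1, 0], [0, 0, -0.65], 255],
    [[-0.8, -1, 0], [0, 0, -0.65], 255],
    [[-0.8, -1, 0], [0, 0, -0.65], 255],
    [[-0.8, -1, 0], [0, 0, -0.65], 255],
    [[-0.8, -1, 0], [0, 0, -0.65], 255]
  ]
}}

```text
clock: 4.23
tool_pos: [0.4809, -0.0463, 0.1099]
tcp_rot: [-3.138, 0.144, 0.004]
wrist_force: [-0.5, 0.2, -0.3]
gripper_width: 0.033
grip_force: 61.3
```

Run:
```python
from h import *
o=get_obs();print(o['tool_pos'],o['wrist_force'],o['joint_pos'])
rel([.4639,.0216,.1],np.radians(84.6))
```

```text
[ 0.48089318 -0.04634494  0.10993312] [-0.49198231  0.21146172 -0.28191292] [-2.62165821e-01  2.35374484e-01 -4.29172992e-01  9.08853900e-01
 -4.55994878e-04  2.97085653e+00]
shift [-0.1155 -0.3305  0.05  ] dist 0.07073860194094973 tool y yaw -95.24
turn wz 0.0054
```

Emit:
{"api": "move_arm", "payload": {
  "moves": [
    [[-0.115, -0.33, 0.05], [0, 0, 0], 255],
    [[-0.115, -0.33, 0.05], [0, 0, 0], 255],
    [[-0.115, -0.33, 0.05], [0, 0, 0], 255],
    [[-0.115, -0.33, 0.05], [0, 0, 0], 255],
    [[-0.115, -0.33, 0.05], [0, 0, 0], 255],
    [[-0.115, -0.33, 0.05], [0, 0, 0], 255]
  ]
}}

```text
clock: 4.73
tool_pos: [0.4663, 0.019, 0.1012]
tcp_rot: [3.137, -0.15, 0.001]
wrist_force: [0.0, -0.6, -0.0]
gripper_width: 0.0329
grip_force: 61.3
```

Run:
```python
from h import *
o=get_obs();print(o['tool_pos'],o['wrist_force'],o['joint_pos'][5])
rel([.4639,.0216,.08],np.radians(84.6))
b=snap('side');a=snap('top')
A=cv2.resize(a['color'][200:300,200:300],(400,400),interpolation=2)
B=cv2.resize(b['color'][180:280,170:270],(400,400),interpolation=2)
cv2.imwrite('pics/p3.png',np.hstack([A,B])[:,:,::-1])
```

```text
[0.46630249 0.0189965  0.10115365] [ 0.03003715 -0.55676458 -0.04175224] 3.106057854056243
shift [-0.0133 -0.0119  0.1058] dist 0.02144823940052032 tool y yaw -95.48
turn wz -0.0028
```

View pics/p3.png

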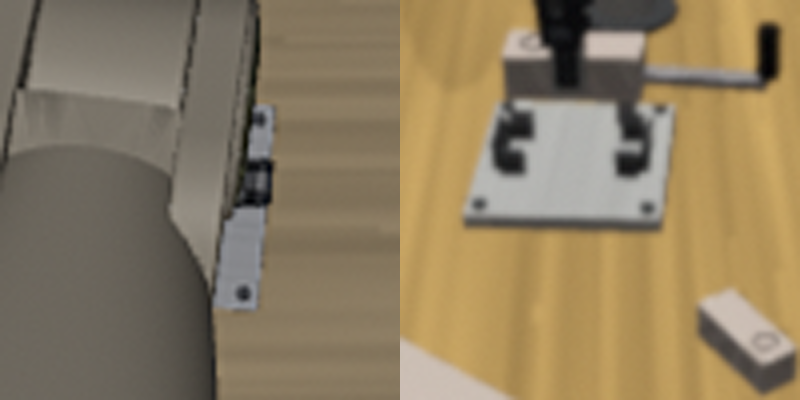

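The carried block is level over the jig. In the right half, its front-bottom edge runs (505,96) to (644,100), its front-top edge (503,58) to (644,63), and the plate's front-top edge (466,217) to (662,221). The ring is at the robot end, (531,42).

Run:
```python
from h import *
b=load('side')
g=lambda u,v,z:px2w(b,170+(u-400+.5)/4-.5,180+(v+.5)/4-.5,z)[:2]
zb=.1012-.0324
B=(g(505,96,zb)+g(644,100,zb))/2; T=(g(503,58,zb+.034)+g(644,63,zb+.034))/2
P=(g(466,217,.012)+g(662,221,.012))/2
W=(g(496,160,.026)+g(648,160,.026))/2
y=np.array([np.sin(np.radians(5.4)),np.cos(np.radians(5.4))])
print('len',np.linalg.norm(g(505,96,zb)-g(644,100,zb)),np.linalg.norm(g(466,217,.012)-g(662,221,.012)))
print('block centre',B+.017*y,T+.017*y,'jig',P+.07*y,W)
print(get_obs()['tool_pos'])
rel([.4639,.0216,.08])
```

```text
len 0.0919713418008443 0.12694686531199945
block centre [0.46818115 0.02371596] [0.46923687 0.01478371] jig [0.46498786 0.02010361] [ 0.46327236 -0.0027098 ]
[0.46617953 0.01912863 0.1013045 ]
shift [-0.0126 -0.0112  0.1065] dist 0.021568160439492553 tool y yaw -95.49
```

Emit:
{"api": "move_arm", "payload": {
  "moves": [
    [[-0.014, -0.008, 0], [0, 0, 0], 255],
    [[-0.014, -0.008, 0.1], [0, 0, 0], 255],
    [[-0.014, -0.008, 0.16], [0, 0, 0], 255],
    [[-0.014, -0.008, 0.19], [0, 0, 0], 255],
    [[-0.014, -0.008, 0.19], [0, 0, 0], 255],
    [[-0.014, -0.008, 0.19], [0, 0, 0], 255],
    [[-0.014, -0.008, 0.19], [0, 0, 0], 255]
  ]
}}

```text
clock: 5.42
tool_pos: [0.4634, 0.022, 0.0639]
tcp_rot: [3.138, -0.148, 0.002]
wrist_force: [0.5, 0.5, -0.8]
gripper_width: 0.0331
grip_force: 61.3
```

Emit:
{"api": "move_arm", "payload": {
  "moves": [
    [[0, 0, 0.02], [0, 0, 0], 255],
    [[0, 0, 0.04], [0, 0, 0], 255],
    [[0, 0, 0.06], [0, 0, 0], 255],
    [[0, 0, 0.06], [0, 0, 0], 255]
  ]
}}

```text
clock: 5.75
tool_pos: [0.4623, 0.0223, 0.0505]
tcp_rot: [3.138, -0.147, -0.002]
wrist_force: [0.4, -0.7, -0.0]
gripper_width: 0.0329
grip_force: 61.3
```

Emit:
{"api": "move_arm", "payload": {
  "moves": [
    [[0, 0, 0.015], [0, 0, 0], 255],
    [[0, 0, 0.025], [0, 0, 0], 255],
    [[0, 0, 0.03], [0, 0, 0], 255],
    [[0, 0, 0.03], [0, 0, 0], 255]
  ]
}}

```text
clock: 6.08
tool_pos: [0.4626, 0.0222, 0.045]
tcp_rot: [3.138, -0.147, -0.001]
wrist_force: [0.3, -0.4, -1.0]
gripper_width: 0.0329
grip_force: 61.3
```

Nearly down with no force. I'll open the gripper, rise and look.

Emit:
{"api": "move_arm", "payload": {
  "moves": [
    [[0, 0, 0.005], [0, 0, 0], 255],
    [[0, 0, 0.005], [0, 0, 0], 0],
    [[0, 0, 0.005], [0, 0, 0], 0],
    [[0, 0, 0.005], [0, 0, 0], 0],
    [[0, 0, 0.005], [0, 0, 0], 0],
    [[0, 0, 0.005], [0, 0, 0], 0],
    [[0, 0, 0.005], [0, 0, 0], 0],
    [[0, 0, 0.005], [0, 0, 0], 0]
  ]
}}

```text
clock: 6.75
tool_pos: [0.4629, 0.0222, 0.0443]
tcp_rot: [3.138, -0.147, 0.0]
wrist_force: [0.0, 0.2, 0.6]
gripper_width: 0.0851
grip_force: 0.0
```

Emit:
{"api": "move_arm", "payload": {
  "moves": [
    [[0, 0, -0.2], [0, 0, 0], 0],
    [[0, 0, -0.4], [0, 0, 0], 0],
    [[0, 0, -0.55], [0, 0, 0], 0],
    [[0, 0, -0.55], [0, 0, 0], 0],
    [[0, 0, -0.55], [0, 0, 0], 0],
    [[0, 0, -0.55], [0, 0, 0], 0]
  ]
}}

```text
clock: 7.25
tool_pos: [0.4626, 0.0222, 0.154]
tcp_rot: [3.138, -0.147, -0.0]
wrist_force: [-0.1, 0.4, -0.2]
gripper_width: 0.0855
grip_force: 0.0
```

Run:
```python
from h import *
o=get_obs();print(o['tool_pos'],o['joint_pos'].round(3))
b=snap('side')
save(b['color'],'p4.png',(170,130,290,250),5)
j=np.array([.4642,.0212]);r=R.from_euler('z',-5.4,degrees=True)
for t in(5,90):
    t=np.radians(t);k=[.032+.1*np.cos(t),.045-.1*np.sin(t),0]; print('knob',r.apply(k)[:2]+j)
```

```text
[0.46255768 0.02222628 0.15398965] [-0.126  0.156 -0.41   1.005 -0.     3.11 ]
knob [0.59865    0.04493691]
knob [ 0.49088203 -0.03656737]
```

View pics/p4.png

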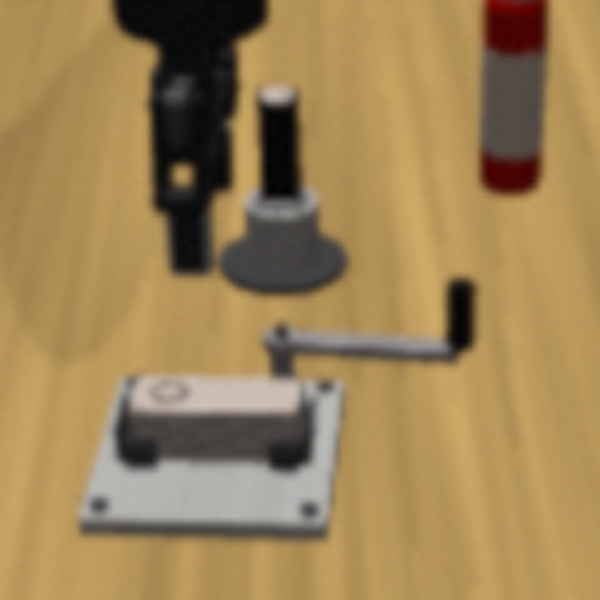

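The block is seated with its top around (215,395), inside all the walls, and its ring at the robot end, (168,390). The lever knob top is at (461,283). Now the shut gripper goes beyond the knob, to the +y side.

Run:
```python
from h import *
b=load('side');g=lambda u,v,z:px2w(b,170+(u+.5)/5-.5,130+(v+.5)/5-.5,z)
print('knob side',g(461,283,.096),'dial',g(278,95,.126),'tube',g(282,203,.048),'foot',g(284,262,.005))
rel([.602,.097,.14],np.radians(-11))
```

```text
knob side [0.59821874 0.04767243 0.096     ] dial [0.50109736 0.23493392 0.126     ] tube [0.50135618 0.24223205 0.048     ] foot [0.50141427 0.24245369 0.005     ]
shift [ 0.6625 -0.4375  0.065 ] dist 0.15931883883676207 tool y yaw -95.38
turn wz -2.8125
```

Emit:
{"api": "move_arm", "payload": {
  "moves": [
    [[0.66, -0.44, 0.06], [0, 0, -1], 255],
    [[0.66, -0.44, 0.06], [0, 0, -1], 255],
    [[0.66, -0.44, 0.06], [0, 0, -1], 255],
    [[0.66, -0.44, 0.06], [0, 0, -1], 255],
    [[0.66, -0.44, 0.06], [0, 0, -1], 255]
  ]
}}

```text
clock: 7.72
tool_pos: [0.6063, 0.0999, 0.1384]
tcp_rot: [-3.066, -0.681, 0.001]
wrist_force: [0.7, 0.2, 0.3]
gripper_width: 0.0254
grip_force: 0.0
```

Emit:
{"api": "move_arm", "payload": {
  "moves": [
    [[0, 0, 0], [0, 0, -1], 255],
    [[0, 0, 0], [0, 0, -1], 255],
    [[0, 0, 0], [0, 0, -1], 255],
    [[0, 0, 0], [0, 0, -1], 255],
    [[0, 0, 0], [0, 0, -1], 255]
  ]
}}

```text
clock: 8.13
tool_pos: [0.6009, 0.0972, 0.1402]
tcp_rot: [-2.788, -1.445, 0.006]
wrist_force: [0.2, -0.6, 0.3]
gripper_width: -0.0
grip_force: 0.0
```

Emit:
{"api": "move_arm", "payload": {
  "moves": [
    [[0, 0, 0], [0, 0, -0.8], 255],
    [[0, 0, 0], [0, 0, -0.8], 255],
    [[0, 0, 0], [0, 0, -0.8], 255],
    [[0, 0, 0], [0, 0, -0.8], 255],
    [[0, 0, 0], [0, 0, -0.8], 255],
    [[0, 0, 0], [0, 0, -0.8], 255]
  ]
}}

```text
clock: 8.63
tool_pos: [0.6017, 0.0973, 0.1413]
tcp_rot: [-2.433, -1.985, 0.003]
wrist_force: [-0.2, -0.6, 0.3]
gripper_width: -0.0
grip_force: 0.0
```

Run:
```python
from h import *
o=get_obs();print(o['tool_pos'],o['joint_pos'].round(3),o['gripper_width'])
rel([.602,.097,.09],np.radians(-11))
```

```text
[0.60167648 0.09726239 0.14128439] [ 0.029  0.433 -0.057  1.082 -0.     1.802] -4.431613578047711e-06
shift [-0.0008  0.0023  0.2564] dist 0.05128608135482851 tool y yaw -11.58
turn wz -0.0194
```

Go down, then print the arc waypoints.

Emit:
{"api": "move_arm", "payload": {
  "moves": [
    [[0, 0, 0.13], [0, 0, 0], 255],
    [[0, 0, 0.255], [0, 0, 0], 255],
    [[0, 0, 0.255], [0, 0, 0], 255],
    [[0, 0, 0.255], [0, 0, 0], 255],
    [[0, 0, 0.255], [0, 0, 0], 255]
  ]
}}

```text
clock: 9.05
tool_pos: [0.6027, 0.0974, 0.092]
tcp_rot: [2.432, 1.989, 0.0]
wrist_force: [0.4, -0.1, 0.2]
gripper_width: 0.0
grip_force: 0.0
```

```bash
cat > arc.py <<'E'
import sys
from h import *
P=np.array([.4996,.0639])
def arc(ths,gap):
    o=get_obs();r=R.from_rotvec(o['tcp_rot']);y=r.apply([0,1,0]);cur=np.degrees(np.arctan2(y[1],y[0]))
    print(o['tool_pos'],cur)
    for t in ths:
        f=np.radians(-5.4-t);C=P+.1*np.array([np.cos(f),np.sin(f)])+gap*np.array([-np.sin(f),np.cos(f)])
        d=r.inv().apply([*(C-o['tool_pos'][:2]),0])/.2
        print(t,d[:2].round(3),'wz',(-(-5.4-t-cur)/30).round(3))
E
python3 -c "
from arc import *
arc([6,12,18,24,30,36],.019)"
```

```text
[0.60270848 0.09740422 0.09198682] -11.444767955445009
6 [-0.171  0.028] wz -0.001
12 [-0.224  0.035] wz 0.199
18 [-0.277  0.037] wz 0.399
24 [-0.33   0.033] wz 0.599
30 [-0.383  0.023] wz 0.799
36 [-0.434  0.009] wz 0.999
```

Emit:
{"api": "move_arm", "payload": {
  "moves": [
    [[-0.1, 0.03, 0], [0, 0, 0], 255],
    [[-0.17, 0.028, 0], [0, 0, 0], 255],
    [[-0.197, 0.032, 0], [0, 0, 0.1], 255],
    [[-0.224, 0.035, 0], [0, 0, 0.2], 255],
    [[-0.25, 0.036, 0], [0, 0, 0.3], 255],
    [[-0.277, 0.037, 0], [0, 0, 0.4], 255],
    [[-0.33, 0.033, 0], [0, 0, 0.6], 255],
    [[-0.383, 0.023, 0], [0, 0, 0.8], 255],
    [[-0.434, 0.009, 0], [0, 0, 1], 255],
    [[-0.434, 0.009, 0], [0, 0, 1], 255]
  ]
}}

```text
clock: 9.88
tool_pos: [0.5871, 0.0102, 0.0927]
tcp_rot: [2.865, 1.285, 0.002]
wrist_force: [0.0, -0.1, -0.4]
gripper_width: -0.0002
grip_force: 0.0
```

```bash
python3 -c "
from arc import *
arc([36,42,48,54,60,66],.019)"
```

```text
[0.58707812 0.0101872  0.0927321 ] -41.682539388793515
36 [ 0.007 -0.006] wz -0.009
42 [-0.046  0.002] wz 0.191
48 [-0.099  0.004] wz 0.391
54 [-0.152 -0.   ] wz 0.591
60 [-0.204 -0.009] wz 0.791
66 [-0.256 -0.024] wz 0.991
```

Emit:
{"api": "move_arm", "payload": {
  "moves": [
    [[-0.046, 0.002, 0], [0, 0, 0.2], 255],
    [[-0.1, 0.004, 0], [0, 0, 0.4], 255],
    [[-0.152, 0, 0], [0, 0, 0.6], 255],
    [[-0.204, -0.009, 0], [0, 0, 0.8], 255],
    [[-0.256, -0.024, 0], [0, 0, 1], 255],
    [[-0.256, -0.024, 0], [0, 0, 1], 255]
  ]
}}

```text
clock: 10.38
tool_pos: [0.549, -0.024, 0.0923]
tcp_rot: [3.1, 0.506, 0.001]
wrist_force: [-0.5, 0.5, 0.4]
gripper_width: -0.0002
grip_force: 0.0
```

```bash
python3 -c "
from arc import *
arc([66,72,78,84,88,90,92],.019)
b=snap('side');save(b['color'],'p5.png',(170,130,290,250),5)"
```

```text
[ 0.54895167 -0.0239883   0.09225378] -71.46769921321132
66 [0.001 0.005] wz -0.002
72 [-0.051  0.012] wz 0.198
78 [-0.105  0.014] wz 0.398
84 [-0.158  0.01 ] wz 0.598
88 [-0.193  0.004] wz 0.731
90 [-0.21  0.  ] wz 0.798
92 [-0.228 -0.004] wz 0.864
```

View pics/p5.png

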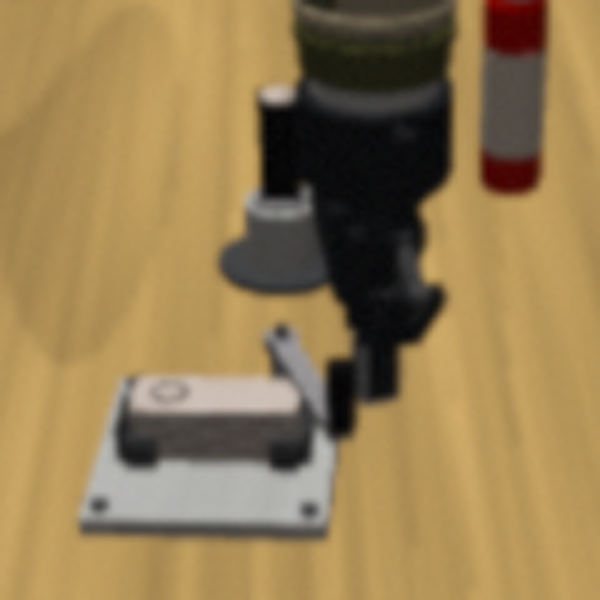

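The knob at (341,395) is being swept along ahead of the fingers, the lever is roughly two-thirds shut, and the block is undisturbed. I'll continue to the stop, pushing slightly past 90° (wrist force watched).

Emit:
{"api": "move_arm", "payload": {
  "moves": [
    [[-0.051, 0.012, 0], [0, 0, 0.2], 255],
    [[-0.105, 0.014, 0], [0, 0, 0.4], 255],
    [[-0.158, 0.01, 0], [0, 0, 0.6], 255],
    [[-0.193, 0.004, 0], [0, 0, 0.73], 255],
    [[-0.21, 0, 0], [0, 0, 0.8], 255],
    [[-0.21, 0, 0], [0, 0, 0.8], 255]
  ]
}}

```text
clock: 10.93
tool_pos: [0.5101, -0.0365, 0.0919]
tcp_rot: [3.138, -0.142, 0.001]
wrist_force: [0.7, -0.2, -0.2]
gripper_width: -0.0003
grip_force: 0.0
```

Emit:
{"api": "move_arm", "payload": {
  "moves": [
    [[-0.01, 0, 0], [0, 0, 0], 255],
    [[-0.015, 0, 0], [0, 0, 0], 255],
    [[-0.015, 0, 0], [0, 0, 0], 255]
  ]
}}

```text
clock: 11.18
tool_pos: [0.5094, -0.0364, 0.092]
tcp_rot: [3.138, -0.143, 0.007]
wrist_force: [5.9, 1.1, -1.5]
gripper_width: -0.0002
grip_force: 2.5
```

Emit:
{"api": "move_arm", "payload": {
  "moves": [
    [[-0.01, 0, 0], [0, 0, 0], 255],
    [[-0.01, 0, 0], [0, 0, 0], 255]
  ]
}}

```text
clock: 11.35
tool_pos: [0.5092, -0.0364, 0.0921]
tcp_rot: [3.138, -0.143, 0.013]
wrist_force: [10.4, 0.1, -5.8]
gripper_width: 0.0002
grip_force: 4.9
```

Emit:
{"api": "move_arm", "payload": {
  "moves": [
    [[-0.01, 0, 0], [0, 0, 0], 255],
    [[-0.01, 0, 0], [0, 0, 0], 255]
  ]
}}

```text
clock: 11.52
tool_pos: [0.509, -0.0364, 0.0924]
tcp_rot: [-3.138, 0.143, -0.018]
wrist_force: [14.2, -0.0, -9.5]
gripper_width: 0.0001
grip_force: 7.1
```

The lever is at its stop: force rises with no travel. I'll back off, rise, and look at the gauge's yaw.

Emit:
{"api": "move_arm", "payload": {
  "moves": [
    [[0.1, 0, 0], [0, 0, 0], 255],
    [[0.2, 0, -0.1], [0, 0, 0], 255],
    [[0.2, 0, -0.3], [0, 0, 0], 255],
    [[0.2, 0, -0.5], [0, 0, 0], 255],
    [[0.2, 0, -0.6], [0, 0, 0], 255],
    [[0.2, 0, -0.6], [0, 0, 0], 255]
  ]
}}

```text
clock: 12.02
tool_pos: [0.5459, -0.0401, 0.2168]
tcp_rot: [3.137, -0.143, 0.014]
wrist_force: [1.6, 0.9, 0.8]
gripper_width: 0.0001
grip_force: 0.0
```

Run:
```python
from h import *
a=load('top');b=snap('side')
import subprocess
t=cv2.imread('pics/top.png');A=cv2.resize(t,(512,384),interpolation=cv2.INTER_AREA)[210:260,125:175]
A=cv2.resize(A,(400,400),interpolation=2)
B=cv2.resize(b['color'][140:190,200:250],(400,400),interpolation=2)[:,:,::-1]
C=cv2.resize(b['color'][190:250,180:260],(533,400),interpolation=2)[:,:,::-1]
m=np.hstack([A,B]);m=np.clip(m.astype(float)*1.8,0,255).astype(np.uint8)
C=cv2.resize(C,(266,200));pad=np.zeros((200,800,3),np.uint8);pad[:,:266]=C
cv2.imwrite('pics/p6.png',np.vstack([m,pad]))
o=get_obs();print(o['tool_pos'],o['joint_pos'])
rel([.5005,.246,.2])
```

```text
[ 0.54465141 -0.03987733  0.21409821] [-2.20066912e-01  2.67509234e-01 -1.13009872e-01  1.18476695e+00
 -7.53491663e-05  3.01314771e+00]
shift [-0.351  -1.4032  0.0675] dist 0.2896100002320085 tool y yaw -95.25
```

View pics/p6.png

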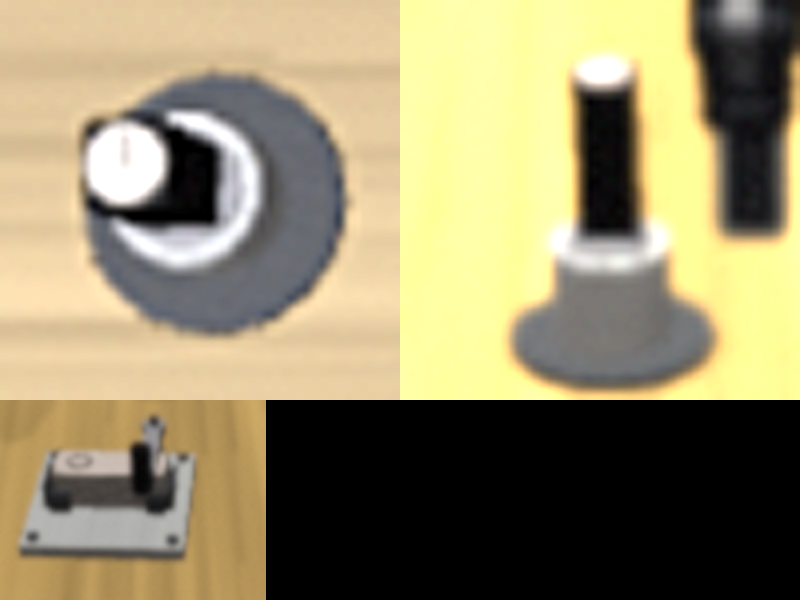

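The bottom inset confirms that the lever is shut across the block's plain end, bar and knob at (142,465), with the block still seated. The gauge body, dial at (125,165) in the left panel, is square to the world axes within about 5°. I'll grip it along world x, which keeps the last joint in range.

Emit:
{"api": "move_arm", "payload": {
  "moves": [
    [[-0.25, -1, 0], [0, 0, -1], 0],
    [[-0.25, -1, 0], [0, 0, -1], 0],
    [[-0.25, -1, 0], [0, 0, -1], 0],
    [[-0.25, -1, 0], [0, 0, -1], 0],
    [[-0.25, -1, 0], [0, 0, -1], 0],
    [[-0.25, -1, 0], [0, 0, -1], 0],
    [[-0.25, -1, 0], [0, 0, -1], 0]
  ]
}}

```text
clock: 12.65
tool_pos: [0.5102, 0.1661, 0.2096]
tcp_rot: [3.067, 0.678, -0.005]
wrist_force: [0.5, 0.1, 0.0]
gripper_width: 0.083
grip_force: 0.0
```

Emit:
{"api": "move_arm", "payload": {
  "moves": [
    [[0, 0, 0], [0, 0, -1], 0],
    [[0, 0, 0], [0, 0, -1], 0],
    [[0, 0, 0], [0, 0, -1], 0],
    [[0, 0, 0], [0, 0, -1], 0],
    [[0, 0, 0], [0, 0, -1], 0],
    [[0, 0, 0], [0, 0, -1], 0]
  ]
}}

```text
clock: 13.15
tool_pos: [0.5116, 0.1627, 0.2104]
tcp_rot: [-2.794, -1.436, 0.003]
wrist_force: [-0.1, 0.5, 1.0]
gripper_width: 0.0854
grip_force: 0.0
```

Run:
```python
from h import *
o=get_obs();print(o['tool_pos'],o['joint_pos'])
rel([.5005,.2455,.19],0)
```

```text
[0.51156902 0.16272934 0.21036383] [ 1.58585864e-01  2.57407452e-01 -1.35823946e-01  1.17923315e+00
 -3.61779599e-04  2.35033891e+00]
shift [ 0.3045 -0.2857  0.1017] dist 0.0859545902336391 tool y yaw -35.58
turn wz -1.1859
```

Emit:
{"api": "move_arm", "payload": {
  "moves": [
    [[0.3, -0.285, 0.1], [0, 0, -1], 0],
    [[0.3, -0.285, 0.1], [0, 0, -1], 0],
    [[0.3, -0.285, 0.1], [0, 0, -1], 0],
    [[0.3, -0.285, 0.1], [0, 0, -1], 0],
    [[0.3, -0.285, 0.1], [0, 0, -1], 0],
    [[0.3, -0.285, 0.1], [0, 0, -1], 0],
    [[0.3, -0.285, 0.1], [0, 0, -1], 0]
  ]
}}

```text
clock: 13.73
tool_pos: [0.5002, 0.2453, 0.1911]
tcp_rot: [2.329, 2.109, -0.0]
wrist_force: [-0.0, 0.5, 0.2]
gripper_width: 0.0851
grip_force: 0.0
```

Run:
```python
from h import *
rel([.5005,.2455,.09],0);print(get_obs()['tool_pos'])
```

```text
shift [0.0013 0.0016 0.5057] dist 0.10114338792107401 tool y yaw -5.67
turn wz -0.1891
[0.50017637 0.24530751 0.19114269]
```

Emit:
{"api": "move_arm", "payload": {
  "moves": [
    [[0, 0, 0.15], [0, 0, -0.19], 0],
    [[0, 0, 0.3], [0, 0, -0.19], 0],
    [[0, 0, 0.42], [0, 0, -0.19], 0],
    [[0, 0, 0.505], [0, 0, -0.19], 0],
    [[0, 0, 0.505], [0, 0, -0.19], 0],
    [[0, 0, 0.505], [0, 0, -0.19], 0]
  ]
}}

```text
clock: 14.23
tool_pos: [0.4995, 0.2451, 0.0898]
tcp_rot: [-2.218, -2.224, 0.003]
wrist_force: [0.6, 0.2, -0.0]
gripper_width: 0.0855
grip_force: 0.0
```

Run:
```python
from h import *
b=snap('side');B=b['color'][120:200,195:275]
cv2.imwrite('pics/p7.png',np.clip(cv2.resize(B,(560,560),interpolation=2)[:,:,::-1].astype(float)*1.6,0,255).astype(np.uint8))
print(get_obs()['tool_pos'],get_obs()['wrist_force'])
```

```text
[0.50052168 0.24558887 0.09097438] [ 0.41751361 -0.02544067  0.38327192]
```

View pics/p7.png

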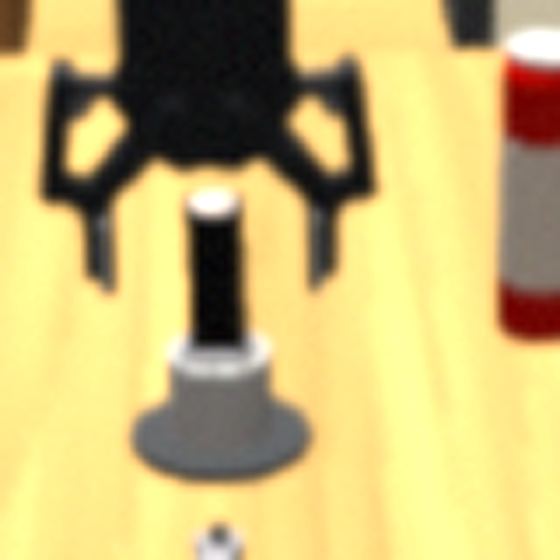

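The fingers, with tips at (105,285) and (322,285), straddle the gauge body at (216,270) symmetrically and there is room above the dial. Closing.

Emit:
{"api": "move_arm", "payload": {
  "moves": [
    [[0, 0, 0], [0, 0, 0], 255],
    [[0, 0, 0], [0, 0, 0], 255],
    [[0, 0, 0], [0, 0, 0], 255],
    [[0, 0, 0], [0, 0, 0], 255],
    [[0, 0, 0], [0, 0, 0], 255],
    [[0, 0, 0], [0, 0, 0], 255],
    [[0, 0, 0], [0, 0, 0], 255],
    [[0, 0, 0], [0, 0, 0], 255],
    [[0, 0, 0], [0, 0, 0], 255],
    [[0, 0, 0], [0, 0, 0], 255]
  ]
}}

```text
clock: 15.12
tool_pos: [0.5004, 0.2461, 0.091]
tcp_rot: [2.215, 2.227, 0.001]
wrist_force: [0.1, -0.1, 5.7]
gripper_width: 0.0253
grip_force: 59.0
```

Run:
```python
from h import *
o=get_obs();print(o['tool_pos'],o['wrist_force'])
```

```text
[0.50035154 0.24607532 0.09098141] [ 0.06459326 -0.0763868   5.69067829]
```

Emit:
{"api": "move_arm", "payload": {
  "moves": [
    [[0, 0, -0.05], [0, 0, 0], 255],
    [[0, 0, -0.12], [0, 0, 0], 255],
    [[0, 0, -0.25], [0, 0, 0], 255],
    [[0, 0, -0.4], [0, 0, 0], 255],
    [[0, 0, -0.45], [0, 0, 0], 255],
    [[0, 0, -0.45], [0, 0, 0], 255],
    [[0, 0, -0.45], [0, 0, 0], 255]
  ]
}}

```text
clock: 15.7
tool_pos: [0.5, 0.246, 0.18]
tcp_rot: [2.215, 2.227, 0.001]
wrist_force: [-0.4, -0.4, -2.6]
gripper_width: 0.0256
grip_force: 59.3
```

Run:
```python
from h import *
o=get_obs();print(o['tool_pos'],o['wrist_force'])
s=np.array([.4635,.0221])-.025*np.array([np.cos(np.radians(5.4)),-np.sin(np.radians(5.4))]);print('spot',s)
rel([*s,.18])
```

```text
[0.50001146 0.24600205 0.18003121] [-0.371308   -0.39673258 -2.64673479]
spot [0.43861095 0.02445271]
shift [-1.106e+00 -3.132e-01 -1.000e-04] dist 0.22990026642957267 tool y yaw 0.32
```

Emit:
{"api": "move_arm", "payload": {
  "moves": [
    [[-0.2, -0.06, 0], [0, 0, 0], 255],
    [[-0.4, -0.12, 0], [0, 0, 0], 255],
    [[-0.6, -0.17, 0], [0, 0, 0], 255],
    [[-0.8, -0.23, 0], [0, 0, 0], 255],
    [[-0.95, -0.28, 0], [0, 0, 0], 255],
    [[-1, -0.31, 0], [0, 0, 0], 255],
    [[-1, -0.31, 0], [0, 0, 0], 255],
    [[-1, -0.31, 0], [0, 0, 0], 255]
  ]
}}

```text
clock: 16.37
tool_pos: [0.4382, 0.0454, 0.179]
tcp_rot: [-2.216, -2.224, 0.002]
wrist_force: [-0.1, -0.3, -1.8]
gripper_width: 0.0255
grip_force: 59.5
```

Emit:
{"api": "move_arm", "payload": {
  "moves": [
    [[-0.05, 0, 0.03], [0, 0, 0], 255],
    [[-0.106, -0.003, 0.08], [0, 0, 0], 255],
    [[-0.106, -0.003, 0.14], [0, 0, 0], 255],
    [[-0.106, -0.003, 0.18], [0, 0, 0], 255],
    [[-0.106, -0.003, 0.2], [0, 0, 0], 255],
    [[-0.106, -0.003, 0.2], [0, 0, 0], 255],
    [[-0.106, -0.003, 0.2], [0, 0, 0], 255]
  ]
}}

```text
clock: 16.95
tool_pos: [0.4386, 0.0249, 0.14]
tcp_rot: [-2.214, -2.229, 0.001]
wrist_force: [-0.3, -1.0, -1.1]
gripper_width: 0.0251
grip_force: 59.5
```

Run:
```python
from h import *
o=get_obs();print(o['tool_pos'],o['wrist_force'],o['joint_pos'][5])
rel([.4386,.0244,.135],0)
b=snap('side');B=b['color'][155:235,170:260]
cv2.imwrite('pics/p8.png',np.clip(cv2.resize(B,(675,600),interpolation=2)[:,:,::-1].astype(float)*1.6,0,255).astype(np.uint8))
f=lambda p:((w2px(b,p)-[170,155]+.5)*7.5-.5).round(0)
q=o['tool_pos'];print('pred spot',f([.4386,.0244,.046]),'tip',f([q[0],q[1],q[2]-.079]),'mm',f([.4396,.0244,.046]),f([.4386,.0254,.046]),'pred jig FL',f([.3925,-.0415,.012]))
```

```text
[0.43861421 0.02490213 0.14002419] [-0.33386843 -0.96464046 -1.11592903] 1.4376597106426232
shift [-0.0025 -0.0001  0.0251] dist 0.005049241064268191 tool y yaw 0.39
turn wz 0.0129
pred spot [253. 402.] tip [251. 366.] mm [256. 402.] [253. 400.] pred jig FL [117. 591.]
```

View pics/p8.png

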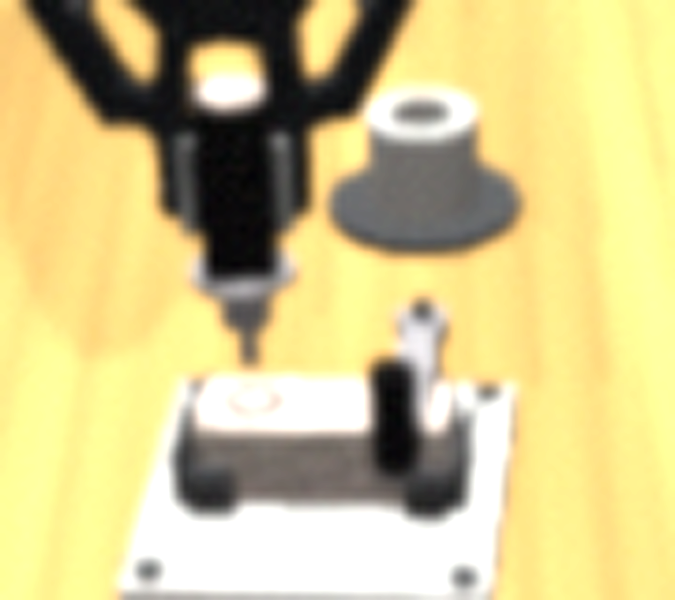

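The gauge hangs upright with its tip at (249,366), the ring centre at (256,399) and the bar shut. The tip needs about +1.5 mm x and +0.8 mm y. Lowering carefully.

Emit:
{"api": "move_arm", "payload": {
  "moves": [
    [[0.002, 0.007, 0.02], [0, 0, 0], 255],
    [[0.002, 0.007, 0.04], [0, 0, 0], 255],
    [[0.002, 0.007, 0.06], [0, 0, 0], 255],
    [[0.002, 0.007, 0.06], [0, 0, 0], 255],
    [[0.002, 0.007, 0.06], [0, 0, 0], 255],
    [[0.002, 0.007, 0.06], [0, 0, 0], 255]
  ]
}}

```text
clock: 17.5
tool_pos: [0.44, 0.0248, 0.1283]
tcp_rot: [2.215, 2.228, -0.0]
wrist_force: [0.1, 0.0, -2.8]
gripper_width: 0.0256
grip_force: 59.5
```

Emit:
{"api": "move_arm", "payload": {
  "moves": [
    [[0, 0, 0.01], [0, 0, 0], 255],
    [[0, 0, 0.02], [0, 0, 0], 255],
    [[0, 0, 0.02], [0, 0, 0], 255],
    [[0, 0, 0.02], [0, 0, 0], 255]
  ]
}}

```text
clock: 17.83
tool_pos: [0.4402, 0.0248, 0.1244]
tcp_rot: [2.215, 2.227, 0.0]
wrist_force: [0.6, -0.0, -0.1]
gripper_width: 0.0255
grip_force: 59.7
```

Run:
```python
from h import *
F=[];Z=[]
for i in range(6):
    b=snap('side');o=get_obs();F.append(o['wrist_force']);Z.append(o['tool_pos'])
print(np.mean(F,0),np.std(F,0),np.mean(Z,0))
B=b['color'][155:235,170:260]
cv2.imwrite('pics/p9.png',cv2.resize(B,(675,600),interpolation=2)[:,:,::-1])
```

```text
[ 0.67273467  0.08697649 -0.57455587] [0.57251934 0.46572261 0.51302676] [0.44022783 0.02476834 0.12443973]
```

Contact as expected, about 1 N at roughly 1 mm. Pressing a further 5 mm.

Emit:
{"api": "move_arm", "payload": {
  "moves": [
    [[0, 0, 0.005], [0, 0, 0], 255],
    [[0, 0, 0.01], [0, 0, 0], 255],
    [[0, 0, 0.015], [0, 0, 0], 255],
    [[0, 0, 0.02], [0, 0, 0], 255],
    [[0, 0, 0.025], [0, 0, 0], 255],
    [[0, 0, 0.025], [0, 0, 0], 255],
    [[0, 0, 0.025], [0, 0, 0], 255]
  ]
}}

```text
clock: 18.72
tool_pos: [0.4402, 0.0248, 0.1194]
tcp_rot: [2.215, 2.227, 0.0]
wrist_force: [0.4, 0.6, 1.2]
gripper_width: 0.0253
grip_force: 59.9
```

Run:
```python
from h import *
F=[];Z=[]
for i in range(8):
    b=snap('side');o=get_obs();F.append(o['wrist_force']);Z.append(o['tool_pos'])
print(np.mean(F,0),np.std(F,0),np.mean(Z,0),o['tcp_rot'],o['grip_force'],o['clock'])
B=b['color'][155:235,170:260]
cv2.imwrite('pics/p10.png',np.clip(cv2.resize(B,(675,600),interpolation=2)[:,:,::-1].astype(float)*1.15,0,255).astype(np.uint8))
```

```text
[ 1.18944323 -0.3568806   0.91972741] [0.4267896  0.54553208 0.65062624] [0.44022361 0.0247819  0.11940102] [2.21488133e+00 2.22736010e+00 3.00675816e-04] 59.91437494754791 19.1167
```

View pics/p10.png

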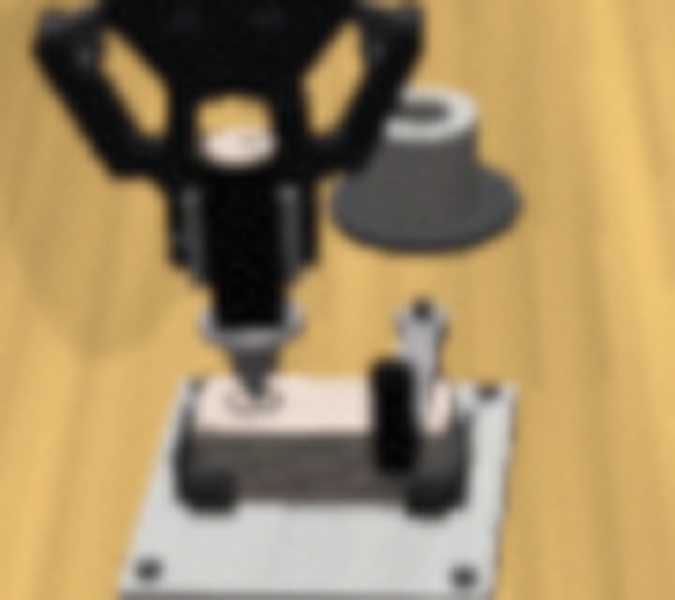

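The tip sits inside the ring, at about (257,398) against a ring centre of about (255,401), so 2 mm or less off. The gauge is upright, the plunger about 5 mm in at roughly 2.7 N, and the lever shut. Handing in.

```bash
python3 -c "
from rig import order
print(order.finish_job())"
```

```text
the job is handed in; nothing more can be done
None
```

I handed the job in with the block seated ring-end to the robot, the lever shut to its stop, and the gauge held upright in the ring with its plunger about 5 mm in (by wrist force and tool height); the hand-in returned no verdict.

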